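Set out kiln props from a slanted rack and book them

ROBOT

A 6-joint arm with a two-finger parallel gripper is mounted at the origin on the work surface. World frame = base frame: x ahead of the robot, y to its left, z up, the work surface at z = 0. Lengths are in m, angles in rad, forces in N, time in s.
With the tool pointing down it reaches from about 0.35 to 0.925 m from the base axis. Payload 6.4 kg.
Tool frame: the origin (TCP) lies at the very end of the fingers, on their centre line; the grasp point (between the pads) lies grip_point_offset behind it (grip_point_offset is the distance from the TCP to the grasp point, in m); z points along the fingers, y is the line along which they close (so a half turn about z gives the same grasp; the last joint's range is limited). The gripper opens to 85 mm and grips with 20 to 120 N. Pads are 22 mm wide; open, the fingers measure 114 mm over their backs; the gripper's body (76 mm by 85 mm) begins 54 mm behind the grasp point. The pads swing forward as they close: fully open they stand 13 mm farther back than shut.
Start: joints at [-1.472, 0.245, 1.558, -0, 1.339, -0.174], TCP at [0.175, -0.626, 0.231] pointing down, gripper open.
Joint ranges: [-3.13, 3.13], [-1.02, 2.26], [0.13, 2.54], [-0.95, 4.09], [0.21, 2.88], [-2.74, 2.74]. Speed limits (rad/s): [2.57, 2.57, 3.14, 3.14, 3.14, 3.14].

INTERFACE

Orientations are given as a unit quaternion [x, y, z, w].
In Python, from bench import * gives the robot as it stands. The module is installed in compiled form; this text tells all that it offers.
- The arm moves only by the shell command python3 -m handwheel 'ROWS' [OPENING] [FORCE]. ROWS is JSON, a list of rows, each a list of 2 entries, a list of its own where there are three numbers: the shift along the tool's x, y, z in mm, then the turn about the tool's z in rad. A call has 1 to 20 rows; each row is the pose to reach, as a shift and turn from the pose commanded when the call began, along the tool's axes at that moment; what a row does not reach only later rows make up. A row lasts 1/10 s, in which the tool goes at most 50 mm and 8.59 degrees, less where a joint would pass 70% of its speed; a pose out of reach is approached as far as the arm can. A call with a gripper value outside its range is refused whole. OPENING is the finger opening in mm, from 0 to 85.4, set as the call begins (- or left out, the last holds). The fingers move at their own pace and stop on an object; FORCE is the grip in N (left out, the last holds). Time passes only in rows, so rows that repeat a pose let the fingers close. It gives the time, the measured TCP pose, the force, the opening and the grip force at its end, in the units of the state.
- read_state(): the state, without advancing time (a new reading comes with each control period).
- grab_frame(name): name is "scene" or "side" or "wrist"; returns a dict with "image" (420x560x3 uint8, red, green, blue), "depth" (420x560 float32, m along the optical axis (not along the pixel's ray), 0 where there is no reading), "K" (3x3 intrinsics, pixels), "camera_from_world" (4x4, takes a point from world to camera coordinates). Camera axes: x right, y up, looking along -z (the intrinsics and any distortion apply to the point x, -y, -z); pixel columns grow to the right and rows downward; lengths in m; the calibration is good to about 2 mm. A picture is of the moment at which its call begins.
- sign_off(): hands the job in; it is judged then, once.
The state is a dict: "clock": time; "joint_positions": joint angles; "dq": joint speeds; "effort": joint torques, N m; "tcp_pos": TCP position; "tool_rot": TCP orientation; "contact_force": force on the tool from outside, world axes, zero at the start; "torque": the same for the moment, N m; "width": finger opening in m; "gripper_force": force on a finger pad.
Only numpy, scipy, OpenCV 4.12 (cv2) and the standard library are available. Lean on these libraries where they do the work, as an engineer would, in place of code of your own. Each camera call takes 0.05 s, during which the arm holds its last target. There are 200 camera calls.

TASK

Take the two tall brown kiln props out of the slanted rack and set them down gently, not dropped, upright on the kiln shelf of the lift table, one inside each ring mark. Only then book them out on the grey panel: press the yellow key fully down and let it come up, then the green key in the same way. Leave the short white prop in its pocket, never press the red key, and leave everything else on the table where it is.

Things in the scene. Friction and masses are not known exactly. Their poses are not given: they have to be found in the camera images.
- prop_a: one of two tall brown kiln props: plain clay cylinder, 30 mm diameter, 115 mm long, 0.11 to 0.23 kg. Origin at the centre of its underside, z along its axis to its top. It starts loose in a pocket of the slanted rack, leaning 35 degrees from vertical (top towards the rack's -x side), its upper 60 mm out of the pocket
- prop_b: the other tall brown kiln prop, identical to prop_a
- short_prop: short white kiln prop, 30 mm diameter, 80 mm long, in the third pocket of the rack with 25 mm showing; not wanted. Origin at the centre of its underside, z along its axis
- rack: fixed blue rack, 205 mm along its y, 130 mm along its x; three square pockets in a row along its y, 66 mm apart, 36 mm wide inside, 55 mm deep, walls 4 mm, leaning 35 degrees with their mouths towards the rack's -x (the robot). Origin under the middle of the row, on the table. Which prop is in which pocket varies; the rack stands left or right of the panel
- lift: fixed lift table (green base 170 x 200 mm, origin at the centre of its underside, on the table), carrying a level cream kiln shelf, 170 mm along its x, 210 mm along its y. The shelf's top is anywhere from 50 to 90 mm above the table, new every time, and no reading tells the height: feel for it or look. It does not give under pushes below 100 N
- mark_1 (a point): first mark on the kiln shelf: a black ring of 52 mm outer diameter with a white middle, painted on. This point gives only where it is in plan (x, y): its z is that of the table, not that of the shelf
- mark_2 (a point): second, identical mark on the kiln shelf, 135 mm from mark_1; again only x and y count
- panel: grey booking panel, a fixed box 190 mm along its x, 75 mm along its y and 25 mm high, origin at the centre of its underside, with three keys in a row along its x, 56 mm apart; which colour is where varies
- key_yellow (a joint): travel of the yellow key in m: 0 up, 0.006 fully down; a spring needs about 1.2 N to start it and 4 N to hold it fully down, and it springs back when let go
- key_yellow_top (a point): centre of the top of the yellow key, a round push key of 28 mm diameter in a black 44 mm collar; its top is about 47 mm above the table and 10 mm above the collar when up; pressed straight down
- key_green (a joint): travel of the green key in m: 0 up, 0.006 fully down; a spring needs about 1.2 N to start it and 4 N to hold it fully down, and it springs back when let go
- key_green_top (a point): centre of the top of the green key, a round push key of 28 mm diameter in a black 44 mm collar; its top is about 47 mm above the table and 10 mm above the collar when up; pressed straight down
- key_red (a joint): travel of the red key in m: 0 up, 0.006 fully down; a spring needs about 1.2 N to start it and 4 N to hold it fully down, and it springs back when let go
- key_red_top (a point): centre of the top of the red key, a round push key of 28 mm diameter in a black 44 mm collar; its top is about 47 mm above the table and 10 mm above the collar when up; pressed straight down
- lid_a: brown clay lid with a knob, 100 mm across; bystander, origin at its underside
- lid_b: dark clay lid with a knob, 96 mm across; bystander, origin at its underside
- pot: terracotta cup, 76 mm across, 85 mm high; bystander, origin at its underside
- glaze_jar: amber jar, 64 mm across, 90 mm high; bystander, origin at its underside
- brush: brush lying on the table, 160 mm long; bystander, origin at its underside
- bowl: terracotta bowl, 92 mm across, 50 mm high; bystander, origin at its underside

How it is judged:
On the way, in this order (a step that is already met when the one before it is completed fails the run):
1. one tall prop stands free and upright on a mark (((horizontal distance between prop_a and mark_1 below 0.012 m and angle between prop_a's own z axis and vertical below 0.06 rad and contact force between prop_a and lift above 0.2 N and contact force between the fingers and prop_a below 0.05 N and linear speed of prop_a below 0.03 m/s) or (horizontal distance between prop_a and mark_2 below 0.012 m and angle between prop_a's own z axis and vertical below 0.06 rad and contact force between prop_a and lift above 0.2 N and contact force between the fingers and prop_a below 0.05 N and linear speed of prop_a below 0.03 m/s) or (horizontal distance between prop_b and mark_1 below 0.012 m and angle between prop_b's own z axis and vertical below 0.06 rad and contact force between prop_b and lift above 0.2 N and contact force between the fingers and prop_b below 0.05 N and linear speed of prop_b below 0.03 m/s) or (horizontal distance between prop_b and mark_2 below 0.012 m and angle between prop_b's own z axis and vertical below 0.06 rad and contact force between prop_b and lift above 0.2 N and contact force between the fingers and prop_b below 0.05 N and linear speed of prop_b below 0.03 m/s))), for 0.2 s.
2. both tall props stand free and upright, one on each mark ((((horizontal distance between prop_a and mark_1 below 0.012 m and angle between prop_a's own z axis and vertical below 0.06 rad and contact force between prop_a and lift above 0.2 N and contact force between the fingers and prop_a below 0.05 N and linear speed of prop_a below 0.03 m/s) and (horizontal distance between prop_b and mark_2 below 0.012 m and angle between prop_b's own z axis and vertical below 0.06 rad and contact force between prop_b and lift above 0.2 N and contact force between the fingers and prop_b below 0.05 N and linear speed of prop_b below 0.03 m/s)) or ((horizontal distance between prop_a and mark_2 below 0.012 m and angle between prop_a's own z axis and vertical below 0.06 rad and contact force between prop_a and lift above 0.2 N and contact force between the fingers and prop_a below 0.05 N and linear speed of prop_a below 0.03 m/s) and (horizontal distance between prop_b and mark_1 below 0.012 m and angle between prop_b's own z axis and vertical below 0.06 rad and contact force between prop_b and lift above 0.2 N and contact force between the fingers and prop_b below 0.05 N and linear speed of prop_b below 0.03 m/s)))), for 0.2 s.
3. the yellow key alone is pressed down (value of joint key_yellow above 0.0045 m and value of joint each of key_green, key_red below 0.002 m), for 0.02 s.
4. the yellow key is up again (value of joint each of key_yellow, key_green below 0.002 m), for 0.05 s.
5. the green key alone is pressed down (value of joint key_green above 0.0045 m and value of joint each of key_yellow, key_red below 0.002 m), for 0.02 s.
At the end, for the whole second after the job is handed in: Both tall props stand on the kiln shelf, released and at rest, one on each mark, axes within 12 mm of the mark centres in plan and within 0.06 rad of upright; all three keys are up (all of step 4 and (((horizontal distance between prop_a and mark_1 below 0.012 m and angle between prop_a's own z axis and vertical below 0.06 rad and contact force between prop_a and lift above 0.2 N and contact force between the fingers and prop_a below 0.05 N and linear speed of prop_a below 0.03 m/s) and (horizontal distance between prop_b and mark_2 below 0.012 m and angle between prop_b's own z axis and vertical below 0.06 rad and contact force between prop_b and lift above 0.2 N and contact force between the fingers and prop_b below 0.05 N and linear speed of prop_b below 0.03 m/s)) or ((horizontal distance between prop_a and mark_2 below 0.012 m and angle between prop_a's own z axis and vertical below 0.06 rad and contact force between prop_a and lift above 0.2 N and contact force between the fingers and prop_a below 0.05 N and linear speed of prop_a below 0.03 m/s) and (horizontal distance between prop_b and mark_1 below 0.012 m and angle between prop_b's own z axis and vertical below 0.06 rad and contact force between prop_b and lift above 0.2 N and contact force between the fingers and prop_b below 0.05 N and linear speed of prop_b below 0.03 m/s))) and value of joint key_red below 0.002 m); the robot touches nothing.
It fails at once if the red key is pressed (over 3 mm) (value of joint key_red above 0.003 m).
It fails at once if the yellow or green key is pressed (over 3 mm) before both props stand on their marks (value of joint any of key_yellow, key_green above 0.003 m and not ((horizontal distance between prop_a and mark_1 below 0.012 m or horizontal distance between prop_a and mark_2 below 0.012 m) and (horizontal distance between prop_b and mark_1 below 0.012 m or horizontal distance between prop_b and mark_2 below 0.012 m))).
It fails at once if a tall prop is dropped onto the shelf (falls free at over 0.4 m/s, about 8 mm) or rammed onto it (over 40 N) ((linear speed of prop_a above 0.4 m/s and contact force between the fingers and prop_a below 0.05 N and (horizontal distance between prop_a and mark_1 below 0.05 m or horizontal distance between prop_a and mark_2 below 0.05 m)) or (linear speed of prop_b above 0.4 m/s and contact force between the fingers and prop_b below 0.05 N and (horizontal distance between prop_b and mark_1 below 0.05 m or horizontal distance between prop_b and mark_2 below 0.05 m)) or contact force between any of prop_a, prop_b and lift above 40 N).
It fails at once if the short white prop is shifted by more than 20 mm (distance of short_prop from where it was at the start of the episode above 0.02 m).
It fails at once if a bystander is shifted by more than 30 mm (distance of any of lid_a, lid_b, pot, glaze_jar, brush, bowl from where it was at the start of the episode above 0.03 m).
It also fails if it takes over 72 s, if anything falls off the work surface, if the arm or the gripper's body presses on something with over 40 N, if the wrist force passes 120 N, or if a joint passes its speed limit or range.

## Working session

There is one attempt and no reset: what is moved stays moved. The work goes in short steps, Python scripts to look and compute and a shell command to move; the robot and the scene stay as the last step left them, time stands still between calls to the robot, and variables do not carry over. Pictures are saved under pics/ and viewed, at most 10 in all, crops included, and the job is handed in when it is done.

```bash
mkdir -p pics
cat > h.py <<'E'
from bench import *
import numpy as np, cv2
def world(f,u,v):
    d=f["depth"][int(v),int(u)];K=f["K"]
    c=np.array([(u-K[0,2])*d/K[0,0],-(v-K[1,2])*d/K[1,1],-d,1])
    return (np.linalg.inv(f["camera_from_world"])@c)[:3]
def pix(f,p):
    c=f["camera_from_world"]@np.r_[p,1];K=f["K"]
    return K[0,0]*c[0]/-c[2]+K[0,2],K[1,1]*(-c[1])/-c[2]+K[1,2]
def cloud(f):
    d=f["depth"];K=f["K"];v,u=np.indices(d.shape)
    c=np.stack([(u-K[0,2])*d/K[0,0],-(v-K[1,2])*d/K[1,1],-d,np.ones_like(d)],-1)
    return (c@np.linalg.inv(f["camera_from_world"]).T)[...,:3]
E
python3 - <<'E'
from h import *
import pickle
print(read_state())
import bench; print([n for n in dir(bench) if 'grip' in n], getattr(bench,'grip_point_offset',None))
for n in("scene","side"):
    f=grab_frame(n);pickle.dump(f,open(n+".pkl","wb"))
    cv2.imwrite(f"pics/{n}0.png",cv2.resize(f["image"][...,::-1],(800,600)))
    print(n,f["K"].tolist(),np.linalg.inv(f["camera_from_world"]).round(3).tolist(),(f["depth"]>0).mean())
E
```

```text
{'clock': 0.0, 'joint_positions': array([-1.47213539e+00,  2.45813785e-01,  1.55904333e+00, -9.37994318e-06,
        1.33868706e+00, -1.74138936e-01]), 'dq': array([-9.71113288e-05, -7.58401010e-04, -1.22870612e-03, -7.87119255e-06,
        4.32403862e-04, -7.61847809e-04]), 'effort': array([ 8.78577885e-04, -4.29504991e+01, -3.26130581e+01, -2.08456349e-04,
        5.27070180e-03,  1.59544561e-05]), 'tcp_pos': array([ 0.17505103, -0.62539567,  0.23016475]), 'tool_rot': array([ 9.90711324e-01,  1.35978384e-01,  3.22554671e-05, -9.75234680e-04]), 'contact_force': array([-0.41891578,  0.47362427,  0.27140878]), 'torque': array([ 0.02270828,  0.00920501, -0.05655612]), 'gripper_force': 0.0, 'width': 0.08552906574828899}
['grip_point_offset'] 0.0187
scene [[532.1869470699198, 0.0, 285.7738941852791], [0.0, 532.1869470699198, 216.77567912583933], [0.0, 0.0, 1.0]] [[-0.817, -0.501, 0.285, 1.027], [0.576, -0.702, 0.418, 0.642], [-0.009, 0.506, 0.863, 1.405], [0.0, 0.0, 0.0, 1.0]] 0.9959353741496598
side [[533.3638204170417, 0.0, 277.09338229726416], [0.0, 533.3638204170417, 202.59711862640208], [0.0, 0.0, 1.0]] [[-0.844, 0.382, -0.376, 0.089], [-0.535, -0.624, 0.569, 0.761], [-0.017, 0.682, 0.731, 1.014], [0.0, 0.0, 0.0, 1.0]] 0.9960714285714286
```

View pics/scene0.png

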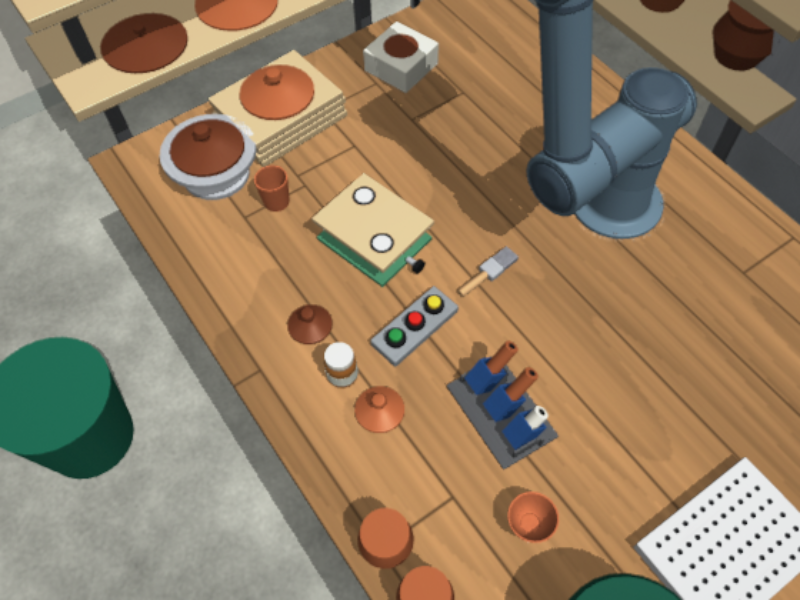

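View pics/side0.png

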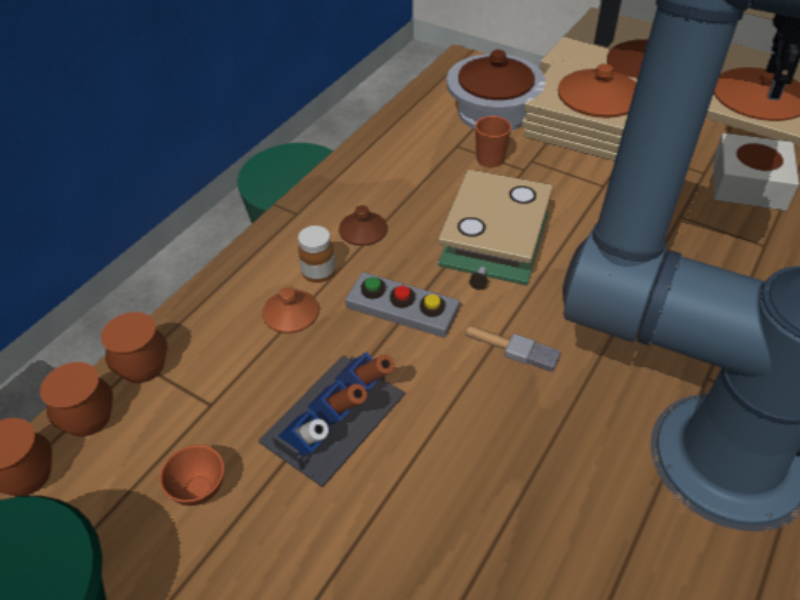

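The scene view (800×600) shows the brown props' tops at (509,347) and (530,373), the white prop at (540,411), the marks at (364,195) and (381,243), and the yellow/red/green keys at (434,302), (415,319) and (396,336). Next I'll measure these with depth.

Run:
```python
from h import *
import pickle
np.set_printoptions(precision=4,suppress=True)
S=pickle.load(open("scene.pkl","rb"));D=pickle.load(open("side.pkl","rb"))
pts={"scene":(S,{"m1":(364,195),"m2":(381,243),"Y":(434,302),"R":(415,319),"G":(396,336),"pA":(504,352),"pB":(526,378),"w":(536,415),"table":(600,400)}),
"side":(D,{"m1":(523,194),"m2":(471,227),"Y":(432,301),"R":(402,293),"G":(373,284),"pA":(380,366),"pB":(350,397),"w":(310,432),"table":(480,480)})}
for n,(f,q) in pts.items():
    for k,(u,v) in q.items(): print(n,k,world(f,u*.7,v*.7))
# brown prop clouds, near rack
import itertools
P=[]
for f in (S,D):
    c=cloud(f).reshape(-1,3);hsv=cv2.cvtColor(f["image"],cv2.COLOR_RGB2HSV).reshape(-1,3)
    br=((hsv[:,0]<15)&(hsv[:,1]>110))
    ref=world(S,504*.7,352*.7);ref2=world(S,526*.7,378*.7)
    for nm,r in(("A",ref),("B",ref2)):
        m=br&(np.linalg.norm(c-r,axis=1)<.06)&(c[:,2]>.05)
        m&=np.linalg.norm(c[:,:2]-r[:2],axis=1)<.07
        print(nm,m.sum(),c[m].mean(0),c[m].min(0),c[m].max(0))
for n,f in(("scene",S),("side",D)):
    c=cloud(f).reshape(-1,3); hsv=cv2.cvtColor(f["image"],cv2.COLOR_RGB2HSV).reshape(-1,3)
    blue=(hsv[:,0]>100)&(hsv[:,0]<125)&(hsv[:,1]>130)&(c[:,2]>.02)&(c[:,2]<.15)&(np.linalg.norm(c[:,:2]-ref[:2],axis=1)<.25)
    print(n,"blue",blue.sum(),cv2.minAreaRect(c[blue][:,:2].astype(np.float32)*1000))
im=S["image"][220:340,300:400];im2=D["image"][230:350,170:290]
cv2.imwrite("pics/crop.png",np.hstack([cv2.resize(im,(400,480),interpolation=2),cv2.resize(im2,(400,400),interpolation=2) if 0 else cv2.resize(im2,(400,480),interpolation=2)])[...,::-1])
```

```text
scene m1 [ 0.4966 -0.302   0.0728]
scene m2 [1.027  0.6424 1.4045]
scene Y [ 0.523  -0.0006  0.0438]
scene R [0.58   0.0112 0.0471]
scene G [0.6352 0.0224 0.0498]
scene pA [0.5029 0.1968 0.1062]
scene pB [0.5081 0.2667 0.1171]
scene w [0.5304 0.3277 0.0901]
scene table [0.3727 0.3559 0.0023]
side m1 [ 0.4975 -0.3024  0.0782]
side m2 [ 0.5384 -0.1724  0.0757]
side Y [ 0.5202 -0.0031  0.0453]
side R [0.5718 0.0113 0.0496]
side G [0.6264 0.0195 0.0494]
side pA [0.4877 0.2051 0.1176]
side pB [0.4939 0.2735 0.1174]
side w [0.5199 0.3381 0.091 ]
side table [0.2994 0.2309 0.0007]
A 277 [0.5084 0.2038 0.0987] [0.4762 0.1717 0.0564] [0.5338 0.255  0.1246]
B 259 [0.513  0.2622 0.0987] [0.4804 0.2071 0.0624] [0.5396 0.2769 0.1239]
A 337 [0.4996 0.2044 0.0995] [0.4725 0.18   0.0516] [0.54   0.2548 0.1265]
B 299 [0.5038 0.2659 0.1   ] [0.4786 0.208  0.061 ] [0.5402 0.2758 0.1262]
scene blue 1110 ((546.4070434570312, 258.4559631347656), (176.1295166015625, 70.25984191894531), 85.75115966796875)
side blue 838 ((542.8800048828125, 258.4000244140625), (175.79490661621094, 69.56051635742188), 85.31094360351562)
```

View pics/crop.png

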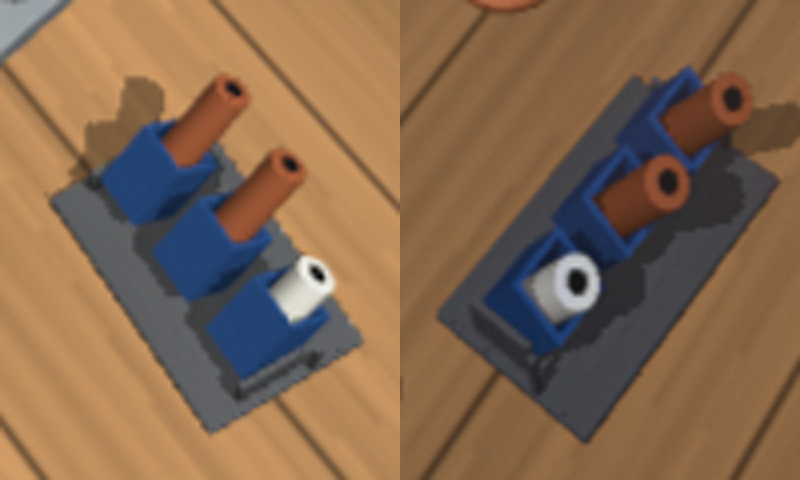

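Crops show hole centres: prop A at scene (358,242.5) and side (269.9,254.5), prop B at scene (372.3,261) and side (250.4,275.8). Rack yaw is about -4.5°. Triangulating now.

Run:
```python
from h import *
import pickle
np.set_printoptions(precision=4,suppress=True)
S=pickle.load(open("scene.pkl","rb"));D=pickle.load(open("side.pkl","rb"))
def PM(f): return f["K"]@np.diag([1,-1,-1])@f["camera_from_world"][:3]
def tri(a,b):
    X=cv2.triangulatePoints(PM(S),PM(D),np.array(a,float).reshape(2,1),np.array(b,float).reshape(2,1))[:,0];X=X[:3]/X[3]
    e=np.hypot(*(np.array(pix(S,X))-a)),np.hypot(*(np.array(pix(D,X))-b));return X,np.round(e,1)
def blob(f,uv,cond,r=14):
    h=cv2.cvtColor(f["image"],cv2.COLOR_RGB2HSV).astype(int);u,v=(int(t*.7) for t in uv)
    m=np.zeros(h.shape[:2],np.uint8);m[v-r:v+r,u-r:u+r]=cond(h)[v-r:v+r,u-r:u+r]
    n,l,s,c=cv2.connectedComponentsWithStats(m);i=1+np.argmax(s[1:,4]);return c[i]
print("A",tri((358,242.5),(269.9,254.5)));print("B",tri((372.25,261),(250.4,275.75)))
W=lambda h:(h[...,1]<45)&(h[...,2]>150)
C=lambda a,b:(lambda h:(h[...,0]>=a)&(h[...,0]<=b)&(h[...,1]>140)&(h[...,2]>70))
for n,a,b,c in(("m1",(364,195),(523,194),W),("m2",(381,243),(471,227),W),("Y",(434,302),(432,301),C(22,35)),("R",(415,319),(402,293),lambda h:((h[...,0]<8)|(h[...,0]>172))&(h[...,1]>150)&(h[...,2]>70)),("G",(396,336),(373,284),C(45,85))):
    p,q=blob(S,a,c),blob(D,b,c);print(n,p,q,*tri(p,q))
for f in(S,D):
    c=cloud(f);m=(c[...,0]>.45)&(c[...,0]<.58)&(c[...,1]>-.32)&(c[...,1]<-.15)&(c[...,2]>.04)&(c[...,2]<.1)
    print("shelf z",np.median(c[m][:,2]),c[m][:,2].std(),m.sum())
    m=(c[...,0]>.2)&(c[...,0]<.4)&(c[...,1]>.15)&(c[...,1]<.4);print("table",np.median(c[m][:,2]))
```

```text
A (array([0.4855, 0.196 , 0.1127]), array([0.7, 0.9]))
B (array([0.49  , 0.2621, 0.1124]), array([0.5, 0.7]))
m1 [254.3398 136.4369] [365.5    135.7157] [ 0.4991 -0.3004  0.0781] [0.3 0.4]
m2 [266.8468 169.4685] [329.7815 158.2269] [ 0.5387 -0.1716  0.0775] [0.3 0.4]
Y [303.45   211.2375] [302.2981 210.9038] [ 0.522  -0.0041  0.0412] [0.4 0.5]
R [290.2564 222.7308] [281.0632 204.7368] [0.5772 0.0056 0.0416] [0.3 0.4]
G [276.6267 234.1733] [260.1373 197.7843] [0.6329 0.0155 0.045 ] [0.3 0.4]
shelf z 0.07578446404528938 0.0031678512241695373 1810
table -0.0004927225892554787
shelf z 0.07716659042720159 0.0020204685049951114 2090
table -4.100492221459362e-05
```

```bash
python3 -m handwheel '[[[15,-20,0],0.01],[[45,-59,0],0.03],[[75,-98,0],0.05],[[105,-138,0],0.07],[[135,-177,0],0.09],[[165,-217,0],0.11],[[195,-256,0],0.13],[[225,-295,0],0.15],[[255,-335,0],0.17],[[285,-374,0],0.19],[[315,-413,0],0.21],[[345,-453,0],0.23],[[375,-492,0],0.25],[[405,-531,0],0.27],[[435,-571,0],0.29],[[465,-610,0],0.31],[[495,-650,0],0.33],[[520,-682,0],0.345],[[535,-702,0],0.351],[[535,-702,0],0.351]]' 55 30
python3 - <<'E'
from h import *
f=grab_frame("wrist");cv2.imwrite("pics/w1.png",f["image"][...,::-1]);print(read_state()["tcp_pos"],read_state()["tool_rot"],read_state()["width"])
for p in([.4855,.196,.115],[.49,.262,.115],[.501,.1948,.093]): print(pix(f,p))
E
```

```text
clock: 2.1
tcp_pos: [0.5013, 0.1967, 0.2307]
tool_rot: [0.999, -0.037, -0.001, -0.0]
contact_force: [-0.4, -0.9, -0.4]
width: 0.055
gripper_force: 0.0
[0.50095237 0.19527775 0.23059432] [ 9.99283305e-01 -3.78466221e-02 -6.77876989e-04  2.21806307e-04] 0.054890566960275965
(np.float64(286.9406920244882), np.float64(224.85708253484773))
(np.float64(201.7130733545261), np.float64(225.3104326812013))
(np.float64(286.8482288477425), np.float64(197.7946882360265))
```

View pics/w1.png

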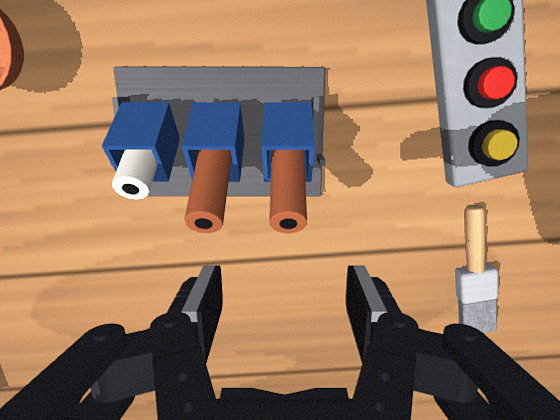

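The wrist view shows prop A's hole at (288,224), predicted (287,225). B's is at (204,224), which puts B about 1.5 mm lower in y. The yaw is aligned, so I'll descend and grip A.

```bash
python3 -m handwheel '[[[0,0,15],0],[[0,0,45],0],[[0,0,75],0],[[0,0,100],0],[[0,0,120],0],[[0,0,135],0],[[0,0,145],0],[[0,0,152],0],[[0,0,156],0],[[0,0,156],0]]' && python3 -m handwheel '[[[0,0,0],0],[[0,0,0],0],[[0,0,0],0],[[0,0,0],0],[[0,0,0],0],[[0,0,0],0],[[0,0,0],0],[[0,0,0],0]]' 20 40
```

```text
clock: 3.15
tcp_pos: [0.5014, 0.1942, 0.0753]
tool_rot: [0.999, -0.039, 0.0, -0.0]
contact_force: [0.0, 0.1, -1.0]
width: 0.0549
gripper_force: 0.0
clock: 3.95
tcp_pos: [0.5018, 0.1943, 0.0761]
tool_rot: [0.999, -0.039, 0.001, -0.0]
contact_force: [-2.2, -0.8, 6.2]
width: 0.0292
gripper_force: 39.3
```

```bash
python3 -m handwheel '[[[-1,0,-2],0],[[-4,0,-6],0],[[-9,0,-12],0],[[-14,0,-20],0],[[-20,0,-28],0],[[-24,0,-34],0],[[-26,0,-37],0],[[-26,0,-37],0],[[-26,0,-37],0]]' && python3 -m handwheel '[[[2.5,0,-1.7],0],[[6,0,-5],0],[[10,0,-8.5],0],[[14.5,0,-12],0],[[18.7,0,-14.6],0],[[23,0,-17],0],[[27,0,-19],0],[[31.2,0,-20.6],0],[[36,0,-22],0],[[40,0,-23.5],0],[[44.5,0,-24.4],0],[[44.5,0,-24.4],0],[[44.5,0,-24.4],0]]'
python3 - <<'E'
from h import *
f=grab_frame("scene");g=grab_frame("side")
p=read_state()["tcp_pos"];print(p)
o=[]
for q in(f,g):
    u,v=map(int,pix(q,p));print(u,v);o.append(cv2.resize(q["image"][v-70:v+70,u-50:u+50],(400,560),interpolation=2))
cv2.imwrite("pics/piv.png",np.hstack(o)[...,::-1])
E
```

```text
clock: 4.85
tcp_pos: [0.4754, 0.1964, 0.1127]
tool_rot: [0.999, -0.039, 0.0, -0.0]
contact_force: [1.7, -1.6, 4.0]
width: 0.0293
gripper_force: 39.8
clock: 6.15
tcp_pos: [0.5205, 0.1928, 0.1376]
tool_rot: [0.999, -0.039, 0.001, -0.0]
contact_force: [-4.7, -0.6, 0.2]
width: 0.0293
gripper_force: 44.0
[0.52035023 0.19282067 0.13749469]
347 243
255 240
```

View pics/piv.png

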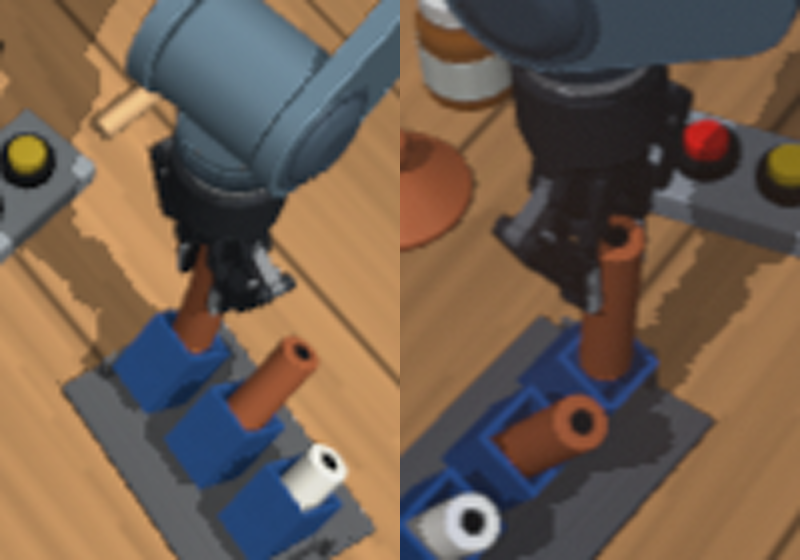

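The prop has swung nearly upright. I'll measure its remaining tilt by fitting a cylinder to the depth cloud.

```bash
cat >> h.py <<'E'
from scipy.optimize import least_squares
def tilt(zmin=.095,cams=("scene","side"),R=.04):
    p=read_state()["tcp_pos"];P=[]
    for n in cams:
        f=grab_frame(n);c=cloud(f).reshape(-1,3);h=cv2.cvtColor(f["image"],cv2.COLOR_RGB2HSV).reshape(-1,3)
        m=(h[:,0]<15)&(h[:,1]>110)&(np.linalg.norm(c[:,:2]-p[:2],axis=1)<R)&(c[:,2]>zmin)&(c[:,2]<p[2]+.06)
        P.append(c[m])
    P=np.vstack(P);print("n",[len(P)],P.min(0),P.max(0))
    def res(q):
        a=np.array([q[2],q[3],1]);a/=np.linalg.norm(a);d=P-np.r_[q[:2],p[2]]
        return (np.linalg.norm(np.cross(d,a),axis=1)-.015)*1e3
    s=least_squares(res,[p[0],p[1],0,0],loss="soft_l1")
    print("axis at tcp z",s.x[:2].round(4),"slope x,y",s.x[2:].round(3),"tcp",p.round(4),"rms",np.sqrt((s.fun**2).mean()).round(2))
    return s.x
E
python3 -c "
from h import *
tilt()"
```

```text
n [471] [0.49463077 0.16642918 0.09533989] [0.53659404 0.22136644 0.19398548]
axis at tcp z [0.5161 0.1934] slope x,y [-0.096  0.027] tcp [0.5204 0.1928 0.1375] rms 3.03
```

```bash
python3 -m handwheel '[[[3,0,-0.3],0],[[6,0,-0.6],0],[[9,0,-0.8],0],[[9,0,-0.8],0]]' && python3 -m handwheel '[[[-1,0,-4],0],[[-1,0,-15],0],[[-1,0,-32],0],[[-1,0,-52],0],[[-1,0,-70],0],[[-1,0,-80],0],[[-1,0,-84],0],[[-1,0,-84],0]]'
python3 -c "
from h import *
tilt(.12)"
```

```text
clock: 6.75
tcp_pos: [0.5283, 0.1925, 0.1376]
tool_rot: [0.999, -0.039, -0.001, -0.0]
contact_force: [-5.8, 0.3, 2.4]
width: 0.0289
gripper_force: 44.9
clock: 7.55
tcp_pos: [0.5282, 0.1921, 0.2222]
tool_rot: [0.999, -0.039, 0.001, -0.0]
contact_force: [0.8, -0.6, -1.1]
width: 0.0291
gripper_force: 44.4
n [718] [0.50282516 0.15398959 0.14785757] [0.54275881 0.22022364 0.27701741]
axis at tcp z [0.5215 0.1929] slope x,y [-0.036  0.013] tcp [0.5282 0.1921 0.2222] rms 2.95
```

```bash
sed -i 's/p\[2\]+.06)/p[2]-.004)/' h.py; python3 -c "
from h import *
tilt(.12);tilt(.12,('scene',));tilt(.12,('side',))"
```

```text
n [395] [0.50488881 0.18094289 0.14844725] [0.53973292 0.20964905 0.21638576]
axis at tcp z [0.5203 0.1927] slope x,y [-0.05  0.01] tcp [0.5273 0.192  0.2207] rms 1.17
n [123] [0.51555986 0.17946696 0.15040315] [0.53945235 0.20959423 0.21589386]
axis at tcp z [0.5207 0.1934] slope x,y [-0.041  0.003] tcp [0.5271 0.192  0.2204] rms 1.22
n [272] [0.50478264 0.18821011 0.14982193] [0.53246837 0.20888766 0.21616619]
axis at tcp z [0.52   0.1919] slope x,y [-0.047  0.   ] tcp [0.5272 0.192  0.2205] rms 0.98
```

```bash
python3 -m handwheel '[[[0,6,0],0],[[1,20,0],0],[[1.5,45,0],0],[[2,75,0],0],[[3,110,0],0],[[4,145,0],0],[[5,180,0],0],[[6,215,0],0],[[7,250,0],0],[[8,285,0],0],[[9,320,0],0],[[10,355,0],0],[[11.5,390,0],0],[[12.5,420,0],0],[[13,445,0],0],[[13.5,465,0],0],[[14,480,0],0],[[14.5,489,0],0],[[14.5,492,0],0],[[14.5,492,0],0]]'
python3 - <<'E'
from h import *
tilt(.1)
f=grab_frame("wrist");cv2.imwrite("pics/w2.png",f["image"][...,::-1]);print(pix(f,[.4991,-.3004,.077]),pix(f,[.5387,-.1716,.077]))
E
```

```text
clock: 9.85
tcp_pos: [0.5037, -0.2992, 0.2214]
tool_rot: [0.999, -0.039, -0.0, -0.0]
contact_force: [-0.9, 0.7, -1.5]
width: 0.029
gripper_force: 44.5
n [371] [ 0.4814205  -0.30591646  0.14678483] [ 0.51601483 -0.27872729  0.21712308]
axis at tcp z [ 0.4969 -0.2985] slope x,y [-0.048  0.008] tcp [ 0.5037 -0.2992  0.2214] rms 1.98
(np.float64(286.9860466463517), np.float64(200.71745728309855)) (np.float64(126.42047598587729), np.float64(165.9454559991847))
```

View pics/w2.png

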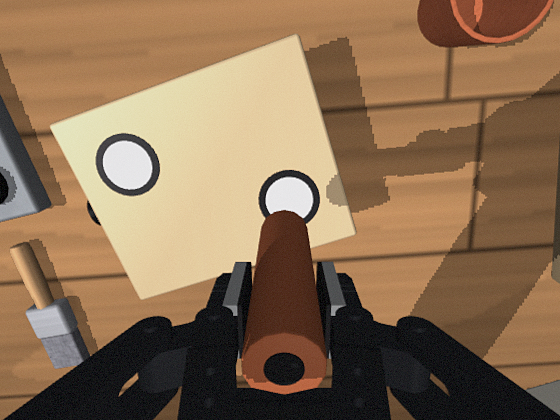

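The wrist view shows the marks at (289,200) and (127,165), matching predictions within a pixel or two. The prop base should be right over mark 1, so I'll lower.

```bash
python3 -m handwheel '[[[-1,0,5],0],[[-1,0,15],0],[[-1,0,30],0],[[-1,0,45],0],[[-1,0,55],0],[[-1,0,61],0],[[-1,0,64],0],[[-1,0,66],0],[[-1,0,67],0],[[-1,0,67],0]]' && python3 -m handwheel '[[[0,0,0.5],0],[[0,0,1],0],[[0,0,1.5],0],[[0,0,2],0],[[0,0,2],0]]'
```

```text
clock: 11.0
tcp_pos: [0.5029, -0.2996, 0.1549]
tool_rot: [0.999, -0.039, 0.0, 0.0]
contact_force: [-0.1, -0.1, -1.2]
width: 0.029
gripper_force: 44.5
clock: 11.5
tcp_pos: [0.5026, -0.2994, 0.1524]
tool_rot: [0.999, -0.039, -0.0, -0.0]
contact_force: [0.2, -0.5, -1.4]
width: 0.0291
gripper_force: 44.5
```

```bash
python3 -m handwheel '[[[0,0,0.5],0],[[0,0,1],0],[[0,0,1.5],0],[[0,0,2],0],[[0,0,2],0]]'; python3 -m handwheel '[[[0,0,0.5],0],[[0,0,1],0],[[0,0,1],0]]'
```

```text
clock: 12.0
tcp_pos: [0.5026, -0.2994, 0.1504]
tool_rot: [0.999, -0.039, -0.0, -0.0]
contact_force: [0.0, 1.3, -1.4]
width: 0.0287
gripper_force: 44.5
clock: 12.3
tcp_pos: [0.5026, -0.2994, 0.1494]
tool_rot: [0.999, -0.039, -0.0, -0.0]
contact_force: [-0.4, -0.5, -0.7]
width: 0.0288
gripper_force: 44.5
```

```bash
python3 -c "
from h import *
tilt(.08);print(read_state()['contact_force'])"
```

```text
n [301] [ 0.48041415 -0.30526839  0.08029956] [ 0.51486033 -0.27931869  0.1452285 ]
axis at tcp z [ 0.4958 -0.299 ] slope x,y [-0.045  0.011] tcp [ 0.5026 -0.2994  0.1494] rms 2.07
[-0.40855345 -0.64030185 -1.96308544]
```

```bash
python3 -m handwheel '[[[0,0,0.5],0],[[0,0,1],0],[[0,0,1],0]]'; python3 -m handwheel '[[[0,0,0.5],0],[[0,0,1],0],[[0,0,1],0]]' |grep -E "tcp|contact"
```

```text
clock: 12.7
tcp_pos: [0.5026, -0.2994, 0.1484]
tool_rot: [0.999, -0.039, -0.0, -0.0]
contact_force: [0.0, 0.4, -1.9]
width: 0.0288
gripper_force: 44.5
tcp_pos: [0.5027, -0.2994, 0.1476]
contact_force: [0.7, 0.1, -1.2]
```

```bash
for i in 1; do python3 -m handwheel '[[[0,0,0.5],0],[[0,0,1],0],[[0,0,1],0]]'|grep -E "tcp|contact"; python3 -m handwheel '[[[0,0,0.5],0],[[0,0,1],0],[[0,0,1],0]]' |grep -E "tcp|contact"; done
```

```text
tcp_pos: [0.503, -0.2995, 0.1474]
contact_force: [-1.1, 1.4, 5.3]
tcp_pos: [0.5033, -0.2996, 0.1474]
contact_force: [-0.8, 3.1, 8.9]
```

```bash
python3 -m handwheel '[[[0,0,0],0],[[0,0,0.5],0],[[0,0,1],0],[[0,0,1.5],0],[[0,0,1.5],0],[[0,0,1.5],0]]' - 20|grep -E "tcp|contact|gripper"; python3 -c "
from h import *
tilt(.08)"
```

```text
tcp_pos: [0.5036, -0.2997, 0.1473]
contact_force: [-3.0, 5.3, 15.5]
gripper_force: 46.3
n [298] [ 0.48134274 -0.30865748  0.08029278] [ 0.51475705 -0.27943681  0.14294784]
axis at tcp z [ 0.4963 -0.2987] slope x,y [-0.035  0.016] tcp [ 0.5036 -0.2997  0.1473] rms 1.97
```

```bash
python3 -m handwheel '[[[0,0,-1],0],[[0,0,-2],0],[[0,0,-2.5],0],[[0,0,-2.5],0]]'|grep -E "tcp|contact|gripper"; python3 -m handwheel '[[[0,0,0],0],[[0,0,0],0],[[0,0,0],0],[[0,0,0],0],[[0,0,0],0],[[0,0,0],0]]' 36 20|grep -E "tcp|contact|gripper|width"; python3 -c "
from h import *
tilt(.08)"
```

```text
tcp_pos: [0.503, -0.2996, 0.1474]
contact_force: [-0.2, 1.4, 6.3]
gripper_force: 45.1
tcp_pos: [0.5026, -0.2994, 0.1464]
contact_force: [-0.0, 0.8, 0.3]
width: 0.0363
gripper_force: 0.0
n [280] [ 0.48175793 -0.30568674  0.08009213] [ 0.51795934 -0.28059922  0.14166134]
axis at tcp z [ 0.4986 -0.2981] slope x,y [-0.02   0.037] tcp [ 0.5026 -0.2994  0.1464] rms 2.11
```

```bash
python3 -m handwheel '[[[0,0,0],0],[[0,0,0],0],[[0,0,0],0],[[0,0,0],0],[[0,0,-5],0],[[0,0,-20],0],[[0,0,-40],0],[[0,0,-65],0],[[0,0,-82],0],[[0,0,-88],0],[[0,0,-88],0]]' 55 |grep -E "clock|tcp|contact|width"
python3 - <<'E'
from h import *
tilt(.085,R=.045)
P=[]
for n in("scene","side"):
    f=grab_frame(n);c=cloud(f);m=(np.hypot(c[...,0]-.499,c[...,1]+.3)<.03)&(c[...,2]>.184)&(c[...,2]<.2);print(m.sum(),c[m].mean(0),c[m].max(0))
    u,v=map(int,pix(f,[.499,-.3,.13]));P.append(cv2.resize(f["image"][v-60:v+60,u-60:u+60],(400,400)))
cv2.imwrite("pics/p1.png",np.hstack(P)[...,::-1])
E
```

```text
clock: 16.5
tcp_pos: [0.5032, -0.2999, 0.2363]
contact_force: [-0.1, 0.6, -0.7]
width: 0.0552
n [671] [ 0.48305632 -0.31665274  0.0850102 ] [ 0.51697336 -0.28019483  0.19818979]
axis at tcp z [ 0.4999 -0.2994] slope x,y [0.003 0.004] tcp [ 0.5032 -0.2999  0.2363] rms 2.86
65 [ 0.50214883 -0.2954535   0.18963621] [ 0.51479641 -0.28131947  0.19730216]
91 [ 0.49771792 -0.29612483  0.19065713] [ 0.5126991  -0.28187549  0.19672791]
```

View pics/p1.png

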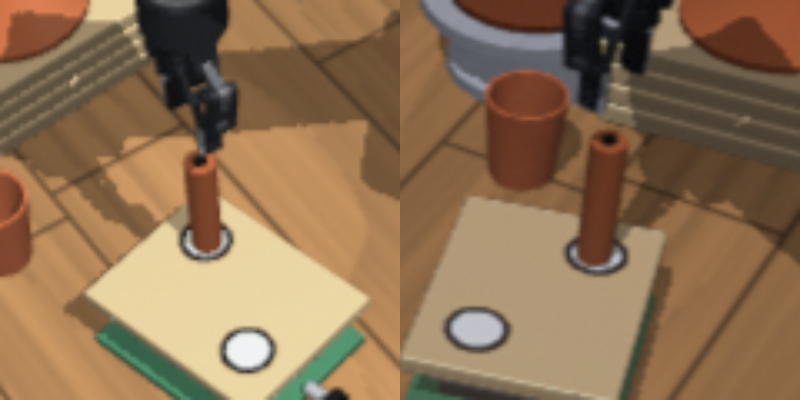

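Prop A stands upright inside its ring, centred at about (0.500,-0.299). Next, prop B.

```bash
python3 -m handwheel '[[[-1,-8,0],0],[[-2,-25,0],0],[[-5,-55,0],0],[[-8,-90,0],0],[[-11,-125,0],0],[[-14,-160,0],0],[[-17,-195,0],0],[[-20,-230,0],0],[[-23,-265,0],0],[[-26,-300,0],0],[[-29,-335,0],0],[[-32,-370,0],0],[[-35,-405,0],0],[[-38,-440,0],0],[[-40,-475,0],0],[[-43,-505,0],0],[[-45,-530,0],0],[[-46.5,-548,0],0],[[-47.3,-557.7,0],0],[[-47.3,-557.7,0],0]]'
python3 - <<'E'
from h import *
f=grab_frame("wrist");p=read_state()["tcp_pos"];print(p)
h=cv2.cvtColor(f["image"],cv2.COLOR_RGB2HSV);u,v=pix(f,[.484,.261,.115]);print(u,v)
c=cloud(f);m=(h[...,0]<15)&(h[...,1]>110)&(c[...,2]>.06)&(c[...,2]<.16)&(abs(c[...,1]-.26)<.04)
q=c[m];print(m.sum(),q.min(0),q.max(0))
rx=np.array([.997,-.078,0])
for z in(.075,.085,.095,.105):
    s=q[abs(q[:,2]-z)<.005];print(z,len(s),s.min(0),s.max(0),s.mean(0))
E
```

```text
clock: 18.7
tcp_pos: [0.4982, 0.2615, 0.2343]
tool_rot: [0.999, -0.038, -0.0, 0.0]
contact_force: [0.7, -0.4, -0.2]
width: 0.0547
gripper_force: 0.0
[0.49844532 0.26060658 0.23426999]
286.45665503529176 221.37613875972067
2636 [0.47996554 0.24408441 0.0600589 ] [0.54170702 0.27576842 0.12222344]
0.075 333 [0.5183395  0.24430641 0.07007741] [0.54007333 0.27283215 0.07996395] [0.53273229 0.25796226 0.07497166]
0.085 355 [0.51332152 0.24499301 0.08001168] [0.53393182 0.27298574 0.08996675] [0.5256686  0.25867471 0.0850151 ]
0.095 373 [0.50427511 0.24545461 0.09003996] [0.52586908 0.27414239 0.09992759] [0.51858719 0.25906623 0.09509165]
0.105 543 [0.47996554 0.24611162 0.10000871] [0.51939442 0.27521371 0.10998607] [0.50509875 0.26030587 0.10574048]
```

```bash
python3 -m handwheel '[[[2,0,15],0],[[5,0.5,45],0],[[5.5,0.5,75],0],[[5.5,0.5,100],0],[[5.5,0.5,122],0],[[5.5,0.5,138],0],[[5.5,0.5,149],0],[[5.5,0.5,156],0],[[5.5,0.5,160],0],[[5.5,0.5,160],0]]' && python3 -m handwheel '[[[0,0,0],0],[[0,0,0],0],[[0,0,0],0],[[0,0,0],0],[[0,0,0],0],[[0,0,0],0],[[0,0,0],0],[[0,0,0],0]]' 20 40 && python3 -m handwheel '[[[-1,0,-2],0],[[-4,0,-6],0],[[-9,0,-12],0],[[-14,0,-20],0],[[-20,0,-28],0],[[-24,0,-34],0],[[-26,0,-37],0],[[-26,0,-37],0],[[-26,0,-37],0]]'
```

```text
clock: 19.75
tcp_pos: [0.5047, 0.2593, 0.0746]
tool_rot: [0.999, -0.039, 0.0, -0.0]
contact_force: [0.0, 0.1, 0.3]
width: 0.0552
gripper_force: 0.0
clock: 20.55
tcp_pos: [0.5051, 0.2596, 0.0755]
tool_rot: [0.999, -0.039, 0.001, -0.0]
contact_force: [-0.9, -0.1, 5.6]
width: 0.0292
gripper_force: 39.4
clock: 21.45
tcp_pos: [0.4788, 0.2616, 0.112]
tool_rot: [0.999, -0.039, 0.0, -0.0]
contact_force: [2.6, -0.5, 2.7]
width: 0.0291
gripper_force: 39.8
```

```bash
python3 -m handwheel '[[[2.5,0,-1.7],0],[[6,0,-5],0],[[10,0,-8.5],0],[[14.5,0,-12],0],[[18.7,0,-14.6],0],[[23,0,-17],0],[[27,0,-19],0],[[31.2,0,-20.6],0],[[36,0,-22],0],[[40,0,-23.5],0],[[44.5,0,-24.4],0],[[48,0,-25],0],[[52,0,-25.2],0],[[56,0,-25.4],0],[[56,0,-25.4],0]]' && python3 -m handwheel '[[[-1,0,-4],0],[[-1,0,-15],0],[[-1,0,-32],0],[[-1,0,-52],0],[[-1,0,-70],0],[[-1,0,-80],0],[[-1,0,-84],0],[[-1,0,-84],0]]'
python3 -c "
from h import *
tilt(.12)"
```

```text
clock: 22.95
tcp_pos: [0.535, 0.2569, 0.1377]
tool_rot: [0.999, -0.039, 0.0, 0.0]
contact_force: [-5.1, -1.3, 1.6]
width: 0.0289
gripper_force: 41.1
clock: 23.75
tcp_pos: [0.5339, 0.2571, 0.2217]
tool_rot: [0.999, -0.039, 0.001, -0.0]
contact_force: [-0.2, -1.0, -2.9]
width: 0.0291
gripper_force: 41.0
n [393] [0.51055078 0.24629163 0.14901944] [0.54483639 0.27479654 0.21745024]
axis at tcp z [0.5272 0.2577] slope x,y [-0.013  0.006] tcp [0.5339 0.2571 0.2217] rms 1.16
```

```bash
python3 -m handwheel '[[[0,6,0],0],[[2,20,0],0],[[4,40,0],0],[[7,70,0],0],[[10,100,0],0],[[13,130,0],0],[[17,160,0],0],[[20,190,0],0],[[23,220,0],0],[[26,250,0],0],[[29,280,0],0],[[32,310,0],0],[[35,340,0],0],[[38,367,0],0],[[40,390,0],0],[[42,407,0],0],[[43.5,419,0],0],[[44.3,425,0],0],[[44.3,427,0],0],[[44.3,427,0],0]]'
python3 -c "
from h import *
tilt(.1)"
```

```text
clock: 25.85
tcp_pos: [0.5442, -0.1717, 0.2208]
tool_rot: [0.999, -0.039, -0.0, -0.0]
contact_force: [0.2, -1.2, -2.3]
width: 0.0288
gripper_force: 41.1
n [356] [ 0.52199175 -0.17671105  0.15001628] [ 0.55484588 -0.15173918  0.21661135]
axis at tcp z [ 0.5384 -0.1717] slope x,y [-0.003 -0.006] tcp [ 0.5442 -0.1717  0.2208] rms 1.7
```

Axis at (0.538,-0.172), right over mark 2. Lowering.

```bash
python3 -m handwheel '[[[0,0,5],0],[[0,0,15],0],[[0,0,30],0],[[0,0,45],0],[[0,0,55],0],[[0,0,62],0],[[0,0,66],0],[[0,0,68],0],[[0,0,69],0],[[0,0,69],0]]' |grep -E "tcp|contact";  python3 -m handwheel '[[[0,0,0.5],0],[[0,0,1],0],[[0,0,1.5],0],[[0,0,2],0],[[0,0,2],0]]'|grep -E "tcp|contact"; python3 -m handwheel '[[[0,0,0.5],0],[[0,0,1],0],[[0,0,1.5],0],[[0,0,1.5],0]]'|grep -E "tcp|contact"
```

```text
tcp_pos: [0.5445, -0.1723, 0.1523]
contact_force: [-0.0, -0.4, -2.6]
tcp_pos: [0.5442, -0.1721, 0.1498]
contact_force: [0.5, 0.5, -2.4]
tcp_pos: [0.5442, -0.172, 0.1483]
contact_force: [0.4, -0.2, -1.9]
```

```bash
python3 -m handwheel '[[[0,0,0.5],0],[[0,0,1],0],[[0,0,1.5],0],[[0,0,1.5],0]]'|grep -E "tcp|contact"; python3 -m handwheel '[[[0,0,0.5],0],[[0,0,1],0],[[0,0,1],0]]'|grep -E "tcp|contact"
```

```text
tcp_pos: [0.5443, -0.1721, 0.147]
contact_force: [-0.3, -0.5, -0.7]
tcp_pos: [0.5446, -0.1722, 0.147]
contact_force: [-1.0, 1.3, 6.2]
```

In contact at 6 N. Press slightly, ease off, release.

```bash
python3 -m handwheel '[[[0,0,0.7],0],[[0,0,1.5],0],[[0,0,1.5],0],[[0,0,0.5],0],[[0,0,0],0],[[0,0,0],0]]'|grep -E "tcp|contact"; python3 -m handwheel '[[[0,0,0],0],[[0,0,0],0],[[0,0,0],0],[[0,0,0],0],[[0,0,0],0],[[0,0,0],0]]' 36 20|grep -E "tcp|contact|width"; python3 -m handwheel '[[[0,0,0],0],[[0,0,0],0],[[0,0,0],0],[[0,0,0],0],[[0,0,-5],0],[[0,0,-20],0],[[0,0,-40],0],[[0,0,-65],0],[[0,0,-82],0],[[0,0,-88],0],[[0,0,-88],0]]' 55 |grep -E "clock|tcp|contact|width"
python3 - <<'E'
from h import *
tilt(.085,R=.045)
P=[]
for n in("scene","side"):
    f=grab_frame(n)
    u,v=map(int,pix(f,[.52,-.23,.13]));P.append(cv2.resize(f["image"][v-60:v+60,u-60:u+60],(400,400)))
cv2.imwrite("pics/p2.png",np.hstack(P)[...,::-1])
E
```

```text
tcp_pos: [0.5446, -0.1722, 0.147]
contact_force: [-1.7, 1.1, 8.0]
tcp_pos: [0.5442, -0.1721, 0.1458]
contact_force: [0.6, -0.5, 0.5]
width: 0.0362
clock: 30.85
tcp_pos: [0.5449, -0.1724, 0.2357]
contact_force: [0.1, 0.1, -0.0]
width: 0.0552
n [667] [ 0.52223336 -0.18663824  0.08518923] [ 0.55563249 -0.15138515  0.19552573]
axis at tcp z [ 0.5387 -0.1716] slope x,y [0.    0.004] tcp [ 0.5449 -0.1724  0.2357] rms 2.7
```

View pics/p2.png

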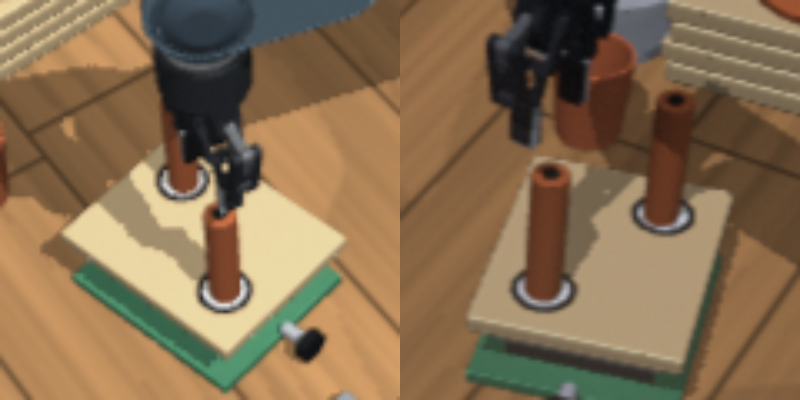

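Both props are upright in their rings. Now the yellow key.

```bash
python3 -m handwheel '[[[-2,-8,0],0],[[-6,-25,0],0],[[-12,-55,0],0],[[-19,-90,0],0],[[-27,-125,0],0],[[-33,-150,0],0],[[-35.5,-163,0],0],[[-36,-166,0],0],[[-36,-166,0],0],[[-36,-166,15],0],[[-36,-166,45],0],[[-36,-166,80],0],[[-36,-166,115],0],[[-36,-166,145],0],[[-36,-166,162],0],[[-36,-166,172],0],[[-36,-166,176],0],[[-36,-166,176],0]]' 0 20
python3 - <<'E'
from h import *
f=grab_frame("wrist");h=cv2.cvtColor(f["image"],cv2.COLOR_RGB2HSV)
cv2.imwrite("pics/k.png",f["image"][...,::-1])
p=read_state()["tcp_pos"];print(p,pix(f,p),pix(f,[.522,-.004,.047]))
E
```

```text
clock: 32.85
tcp_pos: [0.5214, -0.0042, 0.0577]
tool_rot: [0.999, -0.039, -0.0, 0.0]
contact_force: [-0.1, -0.3, 0.1]
width: 0.0001
gripper_force: 0.0
[ 0.52188262 -0.0041881   0.05841071] (np.float64(284.80791950608227), np.float64(280.9609443148697)) (np.float64(284.3468428468468), np.float64(268.9119888405737))
```

View pics/k.png

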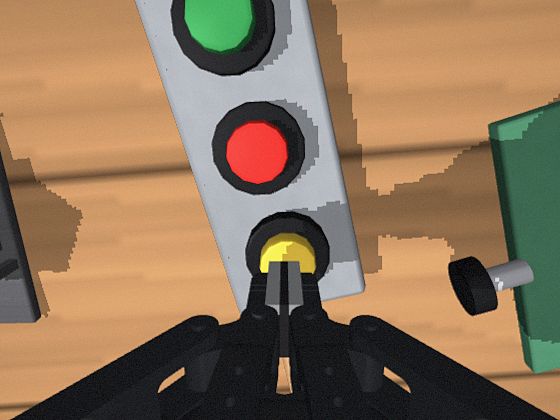

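The wrist view shows the fingertips over the yellow key, whose visible cap is at (288,250) and clear of red. Pressing.

```bash
python3 -m handwheel '[[[0,0,4],0],[[0,0,8],0],[[0,0,11],0],[[0,0,13],0],[[0,0,15],0],[[0,0,16.5],0],[[0,0,17.5],0],[[0,0,17.5],0]]'|grep -E "tcp|contact"
```

```text
tcp_pos: [0.5215, -0.0038, 0.041]
contact_force: [-3.3, 0.3, 6.9]
```

```bash
python3 -m handwheel '[[[0,0,0.7],0],[[0,0,1.2],0],[[0,0,1.2],0]]'|grep -E "tcp|contact"; python3 -m handwheel '[[[0,0,-3],0],[[0,0,-10],0],[[0,0,-25],0],[[0,0,-38],0],[[0,0,-42],0],[[0,0,-42],0],[[5,-1,-42],0],[[20,-5,-42],0],[[45,-12,-42],0],[[75,-20,-42],0],[[98,-25,-42],0],[[108,-28,-42],0],[[109.5,-28,-42],0],[[109.5,-28,-42],0],[[109.5,-28,-35],0],[[109.5,-28,-25],0],[[109.5,-28,-20],0],[[109.5,-28,-20],0]]'
python3 - <<'E'
from h import *
f=grab_frame("wrist");h=cv2.cvtColor(f["image"],cv2.COLOR_RGB2HSV)
m=((h[...,0]>45)&(h[...,0]<85)&(h[...,1]>140)&(h[...,2]>70)).astype(np.uint8);m[:,380:]=0;m[:,:200]=0
print(cv2.boundingRect(m)); p=read_state()["tcp_pos"];print(p,pix(f,p),pix(f,[.633,.0155,.047]),pix(f,[.619,.0155,.047]),pix(f,[.647,.0155,.047]))
c=cloud(f);print(c[m>0].max(0),c[m>0].min(0))
E
```

```text
tcp_pos: [0.5216, -0.0038, 0.0408]
contact_force: [-7.0, 1.6, 15.0]
clock: 35.8
tcp_pos: [0.6313, 0.0157, 0.0575]
tool_rot: [0.999, -0.039, -0.002, -0.0]
contact_force: [-0.1, 0.1, -0.0]
width: 0.0002
gripper_force: 0.0
(262, 232, 56, 43)
[0.63189427 0.01562386 0.05831007] (np.float64(284.94150985790696), np.float64(280.7674940668836)) (np.float64(284.9688788343889), np.float64(266.85981596449744)) (np.float64(287.16728927093357), np.float64(292.5635241761301)) (np.float64(282.65493056088724), np.float64(239.8052449661993))
[0.71068711 0.02673082 0.19896298] [ 6.27143079e-01 -7.06547361e-05  3.53346402e-02]
```

```bash
python3 -m handwheel '[[[2,2,4],0],[[3,2,8],0],[[3,2,11],0],[[3,2,13],0],[[3,2,15],0],[[3,2,16.5],0],[[3,2,17.5],0],[[3,2,18.5],0],[[3,2,18.5],0]]'|grep -E "tcp|contact"
```

```text
tcp_pos: [0.6356, 0.0133, 0.0411]
contact_force: [-2.5, -0.8, 4.5]
```

```bash
python3 -m handwheel '[[[0,0,0.7],0],[[0,0,1.3],0],[[0,0,1.3],0]]'|grep -E "tcp|contact"; python3 -m handwheel '[[[0,0,-3],0],[[0,0,-12],0],[[0,0,-35],0],[[0,0,-70],0],[[0,0,-100],0],[[0,0,-115],0],[[0,0,-120],0],[[0,0,-120],0],[[0,0,-120],0],[[0,0,-120],0]]'
python3 - <<'E'
from h import *
for n in("scene","side"):
    f=grab_frame(n);c=cloud(f);h=cv2.cvtColor(f["image"],cv2.COLOR_RGB2HSV)
    for q in([.499,-.3004],[.5387,-.1716]):
        m=(h[...,0]<15)&(h[...,1]>110)&(np.hypot(c[...,0]-q[0],c[...,1]-q[1])<.03)
        print(n,q,m.sum(),c[m][:,2].min().round(3),c[m][:,2].max().round(3),c[m].mean(0).round(3))
E
```

```text
tcp_pos: [0.6356, 0.0133, 0.0409]
contact_force: [-6.0, -0.9, 10.9]
clock: 38.05
tcp_pos: [0.6344, 0.0135, 0.1573]
tool_rot: [0.999, -0.039, -0.002, -0.0]
contact_force: [-0.9, 0.1, -0.0]
width: 0.0
gripper_force: 0.0
scene [0.499, -0.3004] 212 0.098 0.199 [ 0.505 -0.291  0.16 ]Traceback (most recent call last):
  File "<stdin>", line 6, in <module>
    return umr_minimum(a, axis, None, out, keepdims, initial, where)
ValueError: zero-size array to reduction operation minimum which has no identity
```

Run:
```python
from h import *
f=grab_frame("side");c=cloud(f);h=cv2.cvtColor(f["image"],cv2.COLOR_RGB2HSV)
for q in([.499,-.3004],[.5387,-.1716]):
    m=(h[...,0]<15)&(h[...,1]>110)&(np.hypot(c[...,0]-q[0],c[...,1]-q[1])<.03)
    print(m.sum(),c[m].min(0).round(3) if m.any() else 0,c[m].max(0).round(3) if m.any() else 0)
u,v=map(int,pix(f,[.52,-.2,.13]));cv2.imwrite("pics/fin.png",cv2.resize(f["image"][v-110:v+110,u-130:u+130],(780,600))[...,::-1])
```

```text
439 [ 0.483 -0.313  0.078] [ 0.521 -0.28   0.197]
435 [ 0.522 -0.185  0.078] [ 0.561 -0.154  0.196]
```

View pics/fin.png

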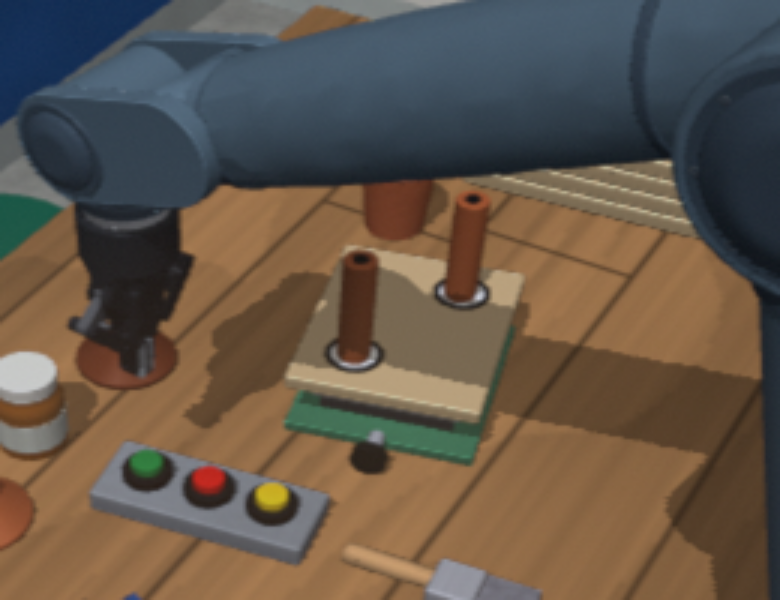

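Both props stand in their rings at (357,350) and (462,290), all keys are up, and the gripper is clear. Signing off.

```bash
python3 -c "
from bench import *
print(sign_off())"
```

```text
the job is handed in; nothing more can be done
None
```

I handed the job in at about 38 s on the robot's clock: both tall props stand upright in their ring marks, and I pressed and released yellow, then green; sign-off returned no verdict.

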